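# Dry-fit new castings on a gilded frame

### The arm

A 7-joint arm with a two-finger parallel gripper is mounted at the origin on the work surface. World frame = base frame: x ahead of the robot, y to its left, z up, the work surface at z = 0. Lengths are in m, angles in rad, forces in N, time in s.
With the tool pointing down it reaches from about 0.4 to 0.875 m from the base axis. Payload 19.3 kg.
Tool frame: the origin (TCP) lies at the very end of the fingers, on their centre line; the grasp point (between the pads) lies 19 mm behind it; z points along the fingers, y is the line along which they close (so a half turn about z gives the same grasp; the last joint's range is limited). The gripper opens to 85 mm and grips with 20 to 120 N. Pads are 22 mm wide; open, the fingers measure 114 mm over their backs; the gripper's body (76 mm by 85 mm) begins 54 mm behind the grasp point. The pads swing forward as they close: fully open they stand 13 mm farther back than shut.
Start: joints at [1.187, 0.521, -0.036, 1.599, 0.021, 1.021, -0.113], TCP at [0.193, -0.594, 0.231] pointing down, gripper open.
Joint ranges: [-2.91, 2.91], [-0.3, 2.13], [-1.5, 1.42], [0.17, 2.43], [-1.26, 4.41], [0.16, 1.93], [-2.52, 2.52]. Speed limits (rad/s): [1.89, 1.89, 2.39, 2.39, 3.01, 3.01, 3.01].

### API

Orientations are given as [roll, pitch, yaw] about the fixed x, y, z axes, in that order (R = Rz(yaw) Ry(pitch) Rx(roll)).
In Python, from workcell import bot gives the robot as it stands.
- The arm moves only by the shell command python3 -m crank 'ROWS' [FORCE]. ROWS is a JSON object of lists of equal length, an entry for each row: "travel": the shift along the world's x, y, z in cm, a list of three; "turn": the turn, a rotation vector about the world's x, y, z in degrees, a list of three; "gripper": the closure, from 0 (fully open) to 1 (shut). A call has exactly 5 rows; each row is the pose to reach, as a shift and turn from the pose commanded when the call began; what a row does not reach only later rows make up. A row lasts 1/10 s, in which the tool goes at most 50 mm and 8.59 degrees, less where a joint would pass 70% of its speed; a pose out of reach is approached as far as the arm can. A call with a gripper value outside its range is refused whole. The fingers move at their own pace and stop on an object; FORCE is the grip in N (left out, the last holds). Time passes only in rows, so rows that repeat a pose let the fingers close, or fill a call up. It gives the time, the measured TCP pose, the force, the opening and the grip force at its end, in the units of the state.
- bot.observe(): the state, without advancing time (a new reading comes with each control period).
- bot.grab_frame(name): name is "scene" or "side" or "wrist"; returns a dict with "pixels" (384x512x3 uint8, red, green, blue), "fx", "fy", "cx", "cy" (pixels), "dist" ([k1, k2, p1, p2, k3] as OpenCV has them; the pictures are not rectified), "extrinsics" (4x4, takes a point from world to camera coordinates). Camera axes: x right, y down, z forward; pixel columns grow to the right and rows downward; lengths in m; the calibration is good to about 2 mm. A picture is of the moment at which its call begins. There is no depth.
- bot.job_done(): hands the job in; it is judged then, once.
The state is a dict: "clock": time; "qpos": joint angles; "qd": joint speeds; "joint_efforts": joint torques, N m; "position": TCP position; "tool_rot": TCP orientation; "force": force on the tool from outside, world axes, zero at the start; "moment": the same for the moment, N m; "grip_width": finger opening in m; "finger_force": force on a finger pad.
Only numpy, scipy, OpenCV 4.12 (cv2) and the standard library are available. Lean on these libraries where they do the work, as an engineer would, in place of code of your own. Each camera call takes 0.05 s, during which the arm holds its last target. There are 200 camera calls.

### The job

Four ornaments are missing from the near rail of the gilded frame; dry-fit the new plaster castings before gluing. Lay each of the four whole castings, face up and flat, squarely on the dark red bare patch that has its outline, with the leaf's point where the patch's point is, and let go. Leave the broken piece of leaf lying where it is.

Things in the scene. Friction and masses are not known exactly. Their poses are not given: they have to be found in the camera images.
- rosette: Round rosette, 40 mm diameter, with petals. White plaster casting, loose on the bench, flat back down, relief up (+z). Straight-sided solid base 12 mm high, relief up to 8 mm more in the middle. Origin: centre of the outline, on the underside. About 30 g.
- oval: Oval, 66 mm long (own x), 38 mm wide (own y), long boss ringed by beads; straight flanks 28 mm long, half-round ends. White plaster casting, loose on the bench, flat back down, relief up (+z). Straight-sided solid base 12 mm high, relief up to 8 mm more in the middle. Origin: centre of the outline, on the underside. About 45 g.
- square: Square, 52 by 52 mm, sides along own x and y, raised border, four diagonal leaves. White plaster casting, loose on the bench, flat back down, relief up (+z). Straight-sided solid base 12 mm high, relief up to 8 mm more in the middle. Origin: centre of the outline, on the underside. About 45 g.
- leaf: Whole leaf, veined, 60 mm long (own x), 40 mm wide (own y): scalloped flanks 40 mm apart from x -30 to +10 mm, then a right-angled point ending at x +30. White plaster casting, loose on the bench, flat back down, relief up (+z). Straight-sided solid base 12 mm high, relief up to 8 mm more in the middle. Origin: centre of the outline, on the underside. About 45 g.
- broken_leaf: Broken-off root of another leaf, 27 mm long (own x), 40 mm wide, 12 mm high, jagged front; white plaster, loose. Fits no patch; leave it. Origin near its middle, on the underside. It, the four castings and a cork sanding block (60 x 36 x 25 mm) lie in a row in front of the frame, 100 mm or more between centres.
- gap_rosette: Round patch, 40 mm diameter, for the rosette. Dark red bare patch with a thin cream edge, flush (no rim), fixed on the frame's near rail. Origin: outline centre, on the gold frieze's surface, 35 mm above the bench; y along the rail, x across it away from the robot. The four patches lie in a row along the rail, 109 to 141 mm between neighbours, in any sequence.
- gap_oval: Oval patch, 66 mm (x) by 38 mm (y), for the oval. Dark red bare patch with a thin cream edge, flush (no rim), fixed on the frame's near rail. Origin: outline centre, on the gold frieze's surface, 35 mm above the bench; y along the rail, x across it away from the robot. The frieze is flat 42 mm either way across the rail.
- gap_square: Square patch, 52 by 52 mm, sides along x and y, for the square. Dark red bare patch with a thin cream edge, flush (no rim), fixed on the frame's near rail. Origin: outline centre, on the gold frieze's surface, 35 mm above the bench; y along the rail, x across it away from the robot. On the robot's side of the frieze a moulding rises 19 mm above it.
- gap_leaf: Leaf-shaped patch, 60 mm (x) by 40 mm (y), point to +x, for the whole leaf. Dark red bare patch with a thin cream edge, flush (no rim), fixed on the frame's near rail. Origin: outline centre, on the gold frieze's surface, 35 mm above the bench; y along the rail, x across it away from the robot. On the far side of the frieze a bead rises 5 mm.
- leaf_tip (a point): The point of the whole leaf: 30 mm from its origin along its own +x, 6 mm above its underside.
Things that resemble listed ones, but are neither listed nor needed, are in the scene too. Leave any green or pink look-alike of the leaf alone.

How it is judged:
At the end, for the whole second after the job is handed in: Rosette, oval, square and whole leaf each lie at rest on the patch of their own outline: centre within 10 mm, underside within 5 mm of the frieze, face up, level within 0.12 rad; oval, square and leaf in line with the patch within 0.2 rad, the leaf's point at the patch's pointed end (horizontal distance between rosette and gap_rosette below 0.01 m and z of rosette in the frame of gap_rosette between -0.005 and 0.005 m and angle between each of rosette, oval, square, leaf's own z axis and vertical below 0.12 rad and linear speed of each of rosette, oval, square, leaf below 0.02 m/s and angular speed of each of rosette, oval, square, leaf below 0.2 rad/s and horizontal distance between oval and gap_oval below 0.01 m and z of oval in the frame of gap_oval between -0.005 and 0.005 m and angle between the x axis of oval and the x axis of gap_oval, either way round below 0.2 rad and horizontal distance between square and gap_square below 0.01 m and z of square in the frame of gap_square between -0.005 and 0.005 m and (angle between the x axis of square and the x axis of gap_square, either way round below 0.2 rad or angle between the x axis of square and the y axis of gap_square, either way round below 0.2 rad) and horizontal distance between leaf and gap_leaf below 0.01 m and z of leaf in the frame of gap_leaf between -0.005 and 0.005 m and angle between the x axis of leaf and the x axis of gap_leaf, either way round below 0.2 rad and x of leaf_tip in the frame of gap_leaf above 0.015 m); the robot touches nothing.
It fails at once if the broken piece of leaf is moved more than 20 mm (distance of broken_leaf from where it was at the start of the episode above 0.02 m).
It also fails if it takes over 96 s, if anything falls off the work surface, if the arm or the gripper's body presses on something with over 40 N, if the wrist force passes 120 N, or if a joint passes its speed limit or range.

## Working session

There is one attempt and no reset: what is moved stays moved. The work goes in short steps, Python scripts to look and compute and a shell command to move; the robot and the scene stay as the last step left them, time stands still between calls to the robot, and variables do not carry over. Pictures are saved under pics/ and viewed, at most 14 in all, crops included, and the job is handed in when it is done.

```bash
mkdir -p pics; ls
cat > h.py <<'E'
import numpy as np,cv2,pickle
from workcell import bot
def grab(n,f=None):
    d=bot.grab_frame(n)
    if f: cv2.imwrite('pics/'+f+'.png',cv2.cvtColor(np.asarray(d['pixels'],np.uint8),cv2.COLOR_RGB2BGR)); pickle.dump(d,open('pics/'+f+'.pkl','wb'))
    return d
def ray(d,uv,z):
    K=np.array([[d['fx'],0,d['cx']],[0,d['fy'],d['cy']],[0,0,1.]])
    p=cv2.undistortPoints(np.array(uv,float).reshape(-1,1,2),K,np.array(d['dist'],float)).reshape(-1,2)
    E=np.array(d['extrinsics']);R,t=E[:3,:3],E[:3,3]
    c=-R.T@t; v=np.c_[p,np.ones(len(p))]@R
    return c+v*((z-c[2])/v[:,2])[:,None]
E
python3 - <<'E'
from h import *
for n in('scene','side','wrist'):
    d=grab(n,n+'0');E=np.array(d['extrinsics']);print(n,d['fx'],d['dist'],-E[:3,:3].T@E[:3,3])
a=[cv2.imread(f'pics/{n}0.png') for n in('scene','side','wrist')]
cv2.imwrite('pics/sc.png',cv2.resize(a[0],(800,600)))
cv2.imwrite('pics/sd.png',np.hstack([cv2.resize(a[1],(400,300)),cv2.resize(a[2],(400,300))]))
print(bot.observe())
E
```

```text
pics
scene 403.67560790672 [-0.02834065  0.          0.          0.          0.        ] [ 0.97545105 -0.12903893  0.92145552]
side 465.0458501222561 [-0.03151199  0.          0.          0.          0.        ] [0.41128645 0.7407082  0.95683947]
wrist 337.14603537289565 [-0.07184964  0.          0.          0.          0.        ] [ 0.27333164 -0.56890747  0.37395852]
{'clock': 0.15, 'qpos': array([ 1.18680909,  0.52191115, -0.03629071,  1.59984925,  0.02121505,
        1.02110314, -0.11277558]), 'qd': array([-0.00184696, -0.00160293,  0.00065769, -0.00300025, -0.00098053,
        0.00100985,  0.00057635]), 'joint_efforts': array([ 2.24700249e-03, -9.27386212e+01,  1.98073044e+00, -3.70057225e+01,
        1.80970388e-02,  6.27474990e-03, -6.80833796e-05]), 'position': array([ 0.19278694, -0.59426626,  0.2308471 ]), 'tool_rot': array([-3.14071136e+00,  8.99962607e-05,  3.13774903e-01]), 'force': array([ 0.49477681, -0.96358452,  0.37883645]), 'moment': array([-0.03327434,  0.01726158,  0.05187837]), 'finger_force': 0.0, 'grip_width': 0.08561622825928966}
```

View pics/sc.png

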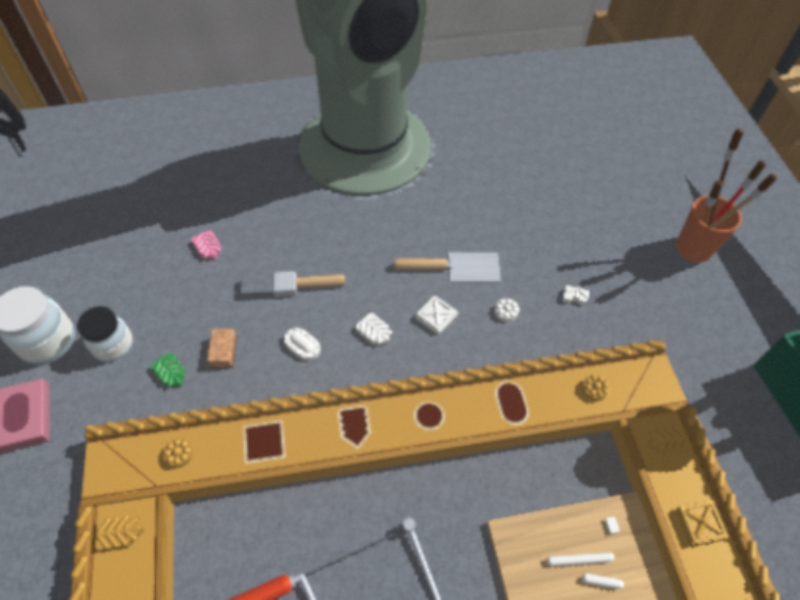

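View pics/sd.png

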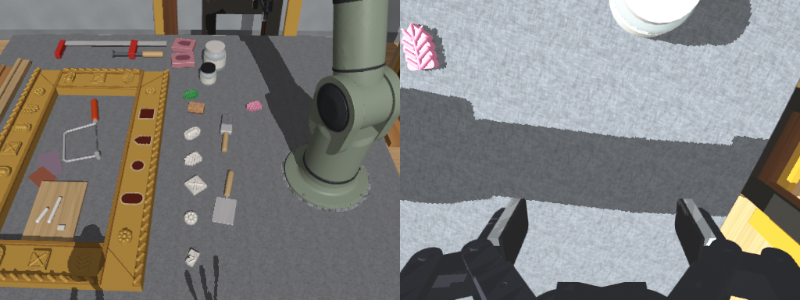

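The scene view (800x600) shows the row: cork (222,348), oval (302,344), leaf (373,329), square (437,315), rosette (507,310) and broken piece (575,294). The patches are square (265,442), leaf (355,426), rosette (430,415) and oval (513,403). The side view shows the same order, and the wrist view holds none of the targets yet.

```bash
cat >> h.py <<'E'
def load(f): return pickle.load(open('pics/'+f+'.pkl','rb'))
def blobs(d,kind,amin=30):
    im=np.asarray(d['pixels'],np.uint8);im=cv2.resize(im,None,fx=3,fy=3,interpolation=cv2.INTER_CUBIC)
    h,s,v=cv2.split(cv2.cvtColor(im,cv2.COLOR_RGB2HSV))
    r,g,b=[c.astype(int) for c in cv2.split(im)]
    m=((s<45)&(v>WT)) if kind=='w' else ((r<130)&(r>35)&(r>2.2*g)&(r>2.2*b))
    m=cv2.morphologyEx(m.astype(np.uint8),cv2.MORPH_OPEN,np.ones((3,3)))
    m=cv2.morphologyEx(m,cv2.MORPH_CLOSE,np.ones((9,9)))
    return [(c.reshape(-1,2)-1)/3. for c in cv2.findContours(m,cv2.RETR_EXTERNAL,cv2.CHAIN_APPROX_NONE)[0] if cv2.contourArea(c)>amin*9]
WT=150
def desc(d,c,z):
    P=(ray(d,c,z)[:,:2]*1000).astype(np.float32)
    M=cv2.moments(P.reshape(-1,1,2)); (rx,ry),(w,h),a=cv2.minAreaRect(P)
    cx,cy=M['m10']/M['m00'],M['m01']/M['m00']
    return f"px {c.mean(0).round()} cen {cx:.1f} {cy:.1f} rect {rx:.1f} {ry:.1f} {w:.1f}x{h:.1f} ang {a:.1f} area {abs(M['m00']):.0f} hull {cv2.contourArea(cv2.convexHull(P)):.0f}"
E
python3 - <<'E'
from h import *
for n in('scene0','side0'):
    d=load(n)
    for k,z in(('w',.010),('r',.035)):
        print(n,k)
        for c in blobs(d,k):
            X=ray(d,c.mean(0)[None],z)[0]
            if .3<X[0]<.95 and abs(X[1])<.6: print(desc(d,c,z))
E
```

```text
scene0 w
px [386. 371.] cen 886.6 183.8 rect 886.5 183.6 54.0x12.3 ang 68.4 area 558 hull 605
px [194. 374.] cen 817.6 -214.6 rect 821.5 -216.3 44.6x20.3 ang 22.2 area 395 hull 614
px [371. 357.] cen 854.1 163.3 rect 854.2 163.3 91.9x12.6 ang 82.9 area 1029 hull 1091
px [392. 336.] cen 818.8 222.3 rect 818.7 222.4 22.0x15.4 ang 1.9 area 291 hull 304
px [270. 357.] cen 805.6 -51.8 rect 812.2 -50.2 116.2x17.1 ang 10.9 area 945 hull 1468
px [193. 219.] cen 446.3 -176.6 rect 447.1 -176.0 74.7x42.8 ang 40.5 area 2576 hull 2623
px [ 76. 216.] cen 385.7 -475.0 rect 380.8 -473.2 52.5x67.9 ang 64.4 area 2081 hull 2653
px [240. 210.] cen 439.5 -54.9 rect 441.5 -53.7 63.6x44.0 ang 36.5 area 2355 hull 2458
px [325. 197.] cen 441.4 177.5 rect 442.3 177.8 40.8x45.5 ang 78.9 area 1442 hull 1491
px [280. 200.] cen 429.5 56.5 rect 429.1 56.0 61.0x56.5 ang 36.7 area 3106 hull 3231
px [369. 187.] cen 432.7 303.8 rect 433.6 304.0 44.9x33.7 ang 67.5 area 1220 hull 1343
px [182. 179.] cen 316.2 -194.0 rect 316.2 -193.9 41.0x43.2 ang 82.4 area 1628 hull 1695
px [303. 170.] cen 344.3 142.5 rect 344.0 141.4 
[... 754 characters left out ...]
170.] cen 446.1 -173.9 rect 446.1 -173.9 70.0x48.4 ang 39.9 area 2677 hull 2761
px [289. 165.] cen 321.4 -197.8 rect 322.1 -196.3 47.4x39.0 ang 85.3 area 1479 hull 1741
px [ 99. 185.] cen 840.4 -124.6 rect 844.4 -128.8 121.7x198.8 ang 15.0 area 2356 hull 20670
px [267.  99.] cen 384.8 -493.6 rect 384.9 -495.7 62.0x83.1 ang 0.8 area 3866 hull 4364
side0 r
px [169. 254.] cen 621.4 127.1 rect 621.5 127.0 60.3x31.1 ang 0.9 area 1666 hull 1682
px [176. 211.] cen 619.6 -1.5 rect 619.5 -1.9 34.4x31.7 ang 0.8 area 855 hull 883
px [184. 179.] cen 613.5 -114.1 rect 615.8 -113.9 51.6x29.6 ang 0.7 area 1308 hull 1341
px [188. 145.] cen 616.1 -248.7 rect 616.1 -249.2 47.4x43.8 ang 0.7 area 1942 hull 2007
```

```bash
python3 -m crank '{"travel":[[4,4,0],[8,8,0],[11,12,0],[14,16,0],[16,20,0]],"turn":[[0,0,-5],[0,0,-10],[0,0,-15],[0,0,-19],[0,0,-19]],"gripper":[0,0,0,0,0]}' 60
python3 -m crank '{"travel":[[1,4.5,0],[2,9,0],[4,13,0],[5,17,0],[6,21,0]],"turn":[[0,0,0],[0,0,0],[0,0,0],[0,0,0],[0,0,0]],"gripper":[0,0,0,0,0]}'
python3 -m crank '{"travel":[[0,4.5,0],[0,9,0],[1,13,0],[1,15.4,0],[1,15.4,0]],"turn":[[0,0,0],[0,0,0],[0,0,0],[0,0,0],[0,0,0]],"gripper":[0,0,0,0,0]}'
python3 - <<'E'
from h import *
d=grab('wrist','w1');cv2.imwrite('pics/w1v.png',cv2.resize(cv2.imread('pics/w1.png'),(800,600)))
o=bot.observe();print(o['position'],o['tool_rot'],o['clock'])
for k,z in(('w',.010),('r',.035)):
    for c in blobs(d,k,100): print(k,desc(d,c,z))
E
```

```text
clock: 0.65
position: [0.3506, -0.3993, 0.2311]
tool_rot: [-3.142, -0.0, -0.02]
force: [1.6, 0.2, -0.4]
grip_width: 0.0857
finger_force: 0.0
clock: 1.15
position: [0.4094, -0.1894, 0.2313]
tool_rot: [3.142, -0.0, -0.018]
force: [1.6, -0.6, 0.7]
grip_width: 0.0854
finger_force: 0.0
clock: 1.65
position: [0.4193, -0.0342, 0.2313]
tool_rot: [-3.141, -0.0, -0.013]
force: [-0.0, -0.6, -0.1]
grip_width: 0.0856
finger_force: 0.0
[ 0.41918928 -0.03600329  0.23127561] [-3.14144306e+00  9.21286020e-05 -1.51049504e-02] 1.7
w px [274. 203.] cen 352.0 -19.4 rect 319.2 -24.6 746.6x475.8 ang 89.2 area 226117 hull 284858
```

View pics/w1v.png

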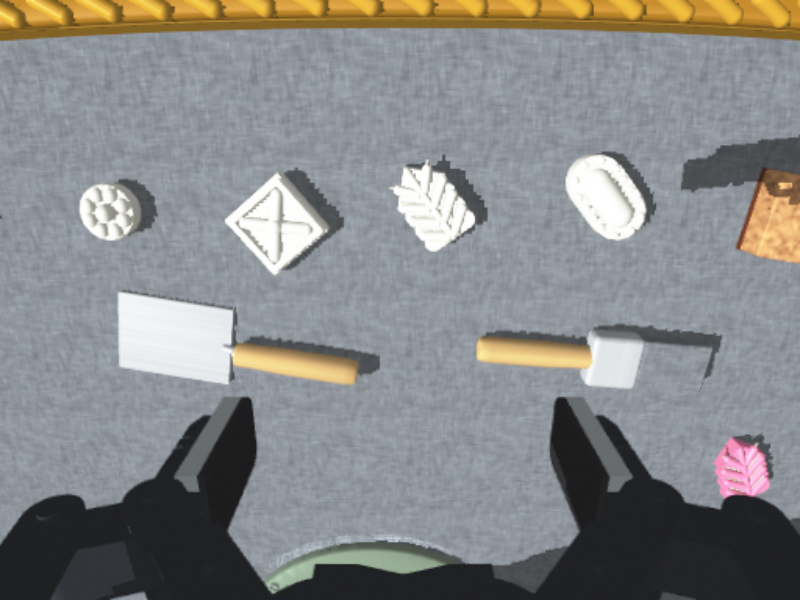

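The wrist view shows rosette (110,212), square (277,222), leaf (435,205; point up-left, i.e. +x +y) and oval (607,196), all clear of one another.

Run:
```python
import h
from h import *
d=load('w1');h.WT=195
for c in blobs(d,'w',300):
    if c[:,1].mean()<170 : print(desc(d,c,.012))
    if c[:,1].mean()<170 and 230<c[:,0].mean()<300:
        P=(ray(d,c,.012)[:,:2]*1000); a=np.arange(0,180,1)
        for q in (30,33,35,37,39,41,44):
            u=np.array([np.cos(np.radians(q)),np.sin(np.radians(q))]);v=np.array([-u[1],u[0]]);x,y=P@u,P@v
            print(q,np.ptp(x).round(1),np.ptp(y).round(1),((x.max()+x.min())/2*u+(y.max()+y.min())/2*v).round(1))
d=load('scene0')
im=d['pixels']
for u,v in((170,283),(227,273),(275,266),(328,258)): print(im[v,u])
```

```text
px [ 70. 136.] cen 443.5 176.6 rect 443.6 175.4 39.5x39.8 ang 39.0 area 1144 hull 1243
px [177. 144.] cen 431.3 55.8 rect 431.4 54.8 52.4x52.5 ang 38.4 area 2542 hull 2716
px [275. 130.] cen 442.0 -54.9 rect 444.9 -53.0 61.0x40.5 ang 35.8 area 1991 hull 2233
30 61.8 43.2 [444.8 -54. ]
33 61.3 41.7 [445.  -53.5]
35 61.1 40.6 [445.  -53.2]
37 60.9 41.0 [444.8 -52.8]
39 61.3 41.8 [444.4 -52.7]
41 61.6 42.9 [444.  -52.7]
44 61.9 44.3 [443.5 -52.7]
px [387. 125.] cen 448.2 -175.6 rect 448.5 -175.7 68.6x40.4 ang 40.1 area 2293 hull 2332
[92 48 38]
[95 51 39]
[95 54 39]
[98 54 42]
```

```bash
python3 -m crank '{"travel":[[1,-4,-2],[2,-8,-5],[2.9,-12,-8],[2.9,-14.1,-10],[2.9,-14.1,-12]],"turn":[[0,0,8.4],[0,0,16.8],[0,0,25.2],[0,0,33.5],[0,0,41]],"gripper":[0.25,0.25,0.25,0.25,0.25]}' 60
python3 - <<'E'
from h import *
import h;h.WT=195
o=bot.observe();print(o['position'],o['tool_rot'],o['grip_width'])
d=grab('wrist','w2')
cv2.imwrite('pics/w2v.png',cv2.resize(cv2.imread('pics/w2.png'),(600,450)))
for c in blobs(d,'w',300): print(desc(d,c,.012))
d=load('scene0');im=cv2.resize(np.asarray(d['pixels'],np.uint8),None,fx=3,fy=3,interpolation=cv2.INTER_CUBIC)
r,g,b=[c.astype(int) for c in cv2.split(im)]
m=((r<130)&(r>1.5*g)&(r>1.5*b)&(g<75)).astype(np.uint8);m=cv2.morphologyEx(m,cv2.MORPH_OPEN,np.ones((5,5)))
for c in cv2.findContours(m,0,1)[0]:
    if 800<cv2.contourArea(c)<9000:
        c=(c.reshape(-1,2)-1)/3
        if 240<c[:,1].mean()<300: print(desc(d,c,.035))
E
```

```text
clock: 2.2
position: [0.447, -0.1828, 0.1096]
tool_rot: [-3.141, 0.002, 0.698]
force: [0.4, -0.3, -0.2]
grip_width: 0.064
finger_force: 0.0
[ 0.44703607 -0.1827561   0.10956284] [-3.14137222e+00  1.56325189e-03  6.97935915e-01] 0.06400039424685149
px [189. 310.] cen 324.5 -208.9 rect 322.3 -212.6 38.5x17.0 ang 20.9 area 336 hull 392
px [251. 182.] cen 448.1 -176.5 rect 448.4 -176.4 67.8x38.6 ang 39.3 area 2208 hull 2235
px [113.  78.] cen 441.8 -54.7 rect 445.1 -53.0 60.5x40.8 ang 35.6 area 1968 hull 2250
px [481.  73.] cen 613.2 -249.2 rect 628.2 -261.6 64.2x60.8 ang 89.3 area 307 hull 2313
px [169. 282.] cen 616.5 -248.9 rect 616.6 -248.8 45.8x46.0 ang 89.2 area 2006 hull 2073
px [226. 271.] cen 614.0 -114.2 rect 616.8 -114.5 31.1x51.0 ang 89.2 area 1284 hull 1356
px [274. 265.] cen 619.5 -1.3 rect 619.4 -0.9 32.2x32.1 ang 78.3 area 828 hull 841
px [327. 257.] cen 621.4 127.2 rect 621.2 127.3 31.8x59.0 ang 89.4 area 1592 hull 1626
```

View pics/w2v.png

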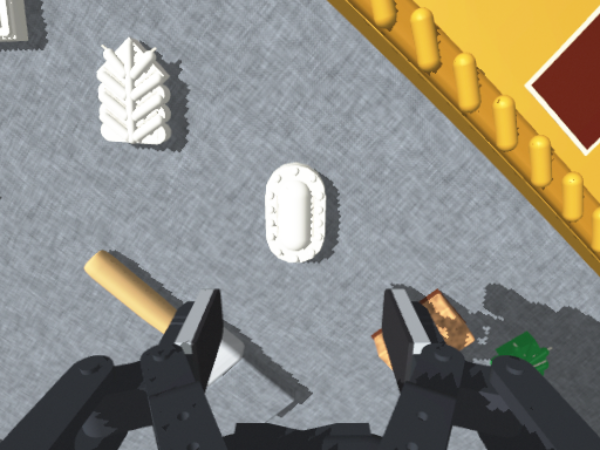

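Oval sits centred at px (296,212) ahead of the fingers, aligned with the tool; the leaf point direction (up in the picture) is confirmed.

```bash
python3 -m crank '{"travel":[[0,0,-3],[0,0,-6],[0,0,-6],[0,0,-6],[0,0,-6]],"turn":[[0,0,0],[0,0,0],[0,0,0],[0,0,0],[0,0,0]],"gripper":[0.25,0.25,0.25,0.25,0.25]}'
```

```text
clock: 2.75
position: [0.4489, -0.1785, 0.0528]
tool_rot: [3.14, -0.001, 0.697]
force: [-0.7, -0.1, -0.4]
grip_width: 0.0642
finger_force: 0.0
```

```bash
python3 -m crank '{"travel":[[0,0.2,-2.5],[0,0.2,-5.1],[0,0.2,-5.1],[0,0.2,-5.1],[0,0.2,-5.1]],"turn":[[0,0,0],[0,0,0],[0,0,0],[0,0,0],[0,0,0]],"gripper":[0.25,0.25,0.25,0.25,0.3]}'
python3 -m crank '{"travel":[[0,0,0],[0,0,0],[0,0,0],[0,0,0],[0,0,0]],"turn":[[0,0,0],[0,0,0],[0,0,0],[0,0,0],[0,0,0]],"gripper":[0.7,0.7,0.7,0.7,0.7]}'
```

```text
clock: 3.25
position: [0.449, -0.1765, 0.0019]
tool_rot: [3.14, -0.001, 0.697]
force: [0.3, -0.2, 0.4]
grip_width: 0.06
finger_force: 0.0
clock: 3.75
position: [0.4487, -0.1764, 0.0015]
tool_rot: [3.14, -0.001, 0.697]
force: [-2.9, 0.9, 20.5]
grip_width: 0.0365
finger_force: 58.1
```

```bash
python3 -m crank '{"travel":[[0,0,3],[0,0,7],[1,2,11],[3,5,12],[5,9,12]],"turn":[[0,0,0],[0,0,0],[0,0,0],[0,0,-8],[0,0,-16]],"gripper":[0.7,0.7,0.7,0.7,0.7]}'
python3 -m crank '{"travel":[[3,4,0],[6,8,0],[9,12,0],[11,16,0],[12.3,20,0]],"turn":[[0,0,-8],[0,0,-16],[0,0,-24.6],[0,0,-24.6],[0,0,-24.6]],"gripper":[0.7,0.7,0.7,0.7,0.7]}'
python3 -m crank '{"travel":[[0,1.4,0],[0,1.4,-2],[0,1.4,-4],[0,1.4,-4],[0,1.4,-4]],"turn":[[0,0,0],[0,0,0],[0,0,0],[0,0,0],[0,0,0]],"gripper":[0.7,0.7,0.7,0.7,0.7]}'
python3 - <<'E'
from h import *
d=grab('wrist','w3')
cv2.imwrite('pics/w3v.png',cv2.resize(cv2.imread('pics/w3.png'),(600,450)))
print(bot.observe()['position'])
for c in blobs(d,'r',300): print(desc(d,c,.035))
E
```

```text
clock: 4.25
position: [0.4997, -0.0869, 0.1231]
tool_rot: [3.139, -0.004, 0.409]
force: [1.0, 0.4, -0.7]
grip_width: 0.0364
finger_force: 62.3
clock: 4.75
position: [0.6222, 0.116, 0.1207]
tool_rot: [-3.141, -0.001, -0.011]
force: [0.7, 0.2, -1.0]
grip_width: 0.0363
finger_force: 62.3
clock: 5.25
position: [0.6212, 0.1276, 0.0809]
tool_rot: [3.142, 0.0, -0.011]
force: [0.3, 0.2, -1.4]
grip_width: 0.0359
finger_force: 62.2
[0.62159114 0.12762479 0.08139086]
px [462. 216.] cen 620.1 -2.2 rect 620.2 -2.2 39.1x38.8 ang 9.5 area 1193 hull 1207
px [257. 187.] cen 643.1 127.0 rect 642.3 126.9 37.0x24.8 ang 89.3 area 578 hull 768
```

View pics/w3v.png

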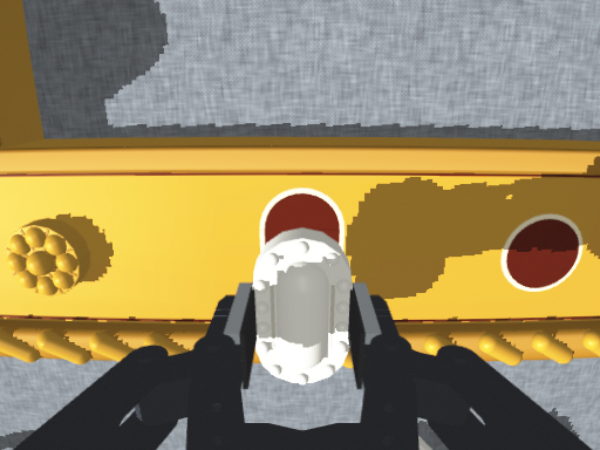

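Oval is held straight at px (303,305), in line with its patch (303,215 far end visible).

```bash
python3 -m crank '{"travel":[[0,0,-2],[0,0,-3.5],[0,0,-4.2],[0,0,-4.4],[0,0,-4.4]],"turn":[[0,0,0],[0,0,0],[0,0,0],[0,0,0],[0,0,0]],"gripper":[0.7,0.7,0.7,0.7,0.7]}'
python3 -m crank '{"travel":[[0,0,0],[0,0,0],[0,0,0],[0,0,0],[0,0,0]],"turn":[[0,0,0],[0,0,0],[0,0,0],[0,0,0],[0,0,0]],"gripper":[0.5,0.4,0.3,0.25,0.25]}'
```

```text
clock: 5.8
position: [0.6213, 0.1279, 0.0368]
tool_rot: [-3.142, -0.0, -0.011]
force: [1.0, -0.3, -0.2]
grip_width: 0.0361
finger_force: 62.2
clock: 6.3
position: [0.6212, 0.1279, 0.0363]
tool_rot: [-3.142, -0.0, -0.011]
force: [-0.3, -1.2, -0.3]
grip_width: 0.0644
finger_force: 0.0
```

```bash
python3 -m crank '{"travel":[[0,0,3],[0,0,7],[-4,1,8],[-8,2.5,8],[-12,4,8]],"turn":[[0,0,0],[0,0,0],[0,0,0],[0,0,0],[0,0,0]],"gripper":[0.25,0.25,0.25,0.25,0.25]}'
python3 -m crank '{"travel":[[-4,0.8,0],[-5.8,0.8,-1],[-5.8,0.8,-3],[-5.8,0.8,-3],[-5.8,0.8,-3]],"turn":[[0,0,0],[0,0,0],[0,0,0],[0,0,0],[0,0,0]],"gripper":[0.25,0.25,0.25,0.25,0.25]}'
python3 - <<'E'
from h import *
import h;h.WT=195
d=grab('wrist','w4');print(bot.observe()['position'])
for c in blobs(d,'w',300): print(desc(d,c,.012))
d=grab('side','s4'); cv2.imwrite('pics/s4v.png',cv2.resize(cv2.imread('pics/s4.png')[200:330,100:300],(800,520)))
E
```

```text
clock: 6.8
position: [0.5, 0.1681, 0.1168]
tool_rot: [-3.141, -0.001, -0.012]
force: [0.3, 2.1, 0.0]
grip_width: 0.0641
finger_force: 0.0
clock: 7.3
position: [0.4435, 0.1758, 0.0865]
tool_rot: [3.141, 0.0, -0.011]
force: [0.4, 0.3, 0.5]
grip_width: 0.0642
finger_force: 0.0
[0.44378575 0.17591434 0.08679594]
px [287. 312.] cen 347.7 152.1 rect 348.6 147.2 85.4x62.5 ang 79.4 area 4607 hull 4688
px [ 80. 213.] cen 435.0 303.0 rect 436.7 303.2 41.0x29.3 ang 62.1 area 957 hull 1097
px [423. 215.] cen 428.4 56.8 rect 432.8 56.2 59.5x52.4 ang 38.4 area 2566 hull 2765
px [260. 200.] cen 443.6 176.4 rect 443.2 175.8 39.3x40.1 ang 75.2 area 1205 hull 1284
```

View pics/s4v.png

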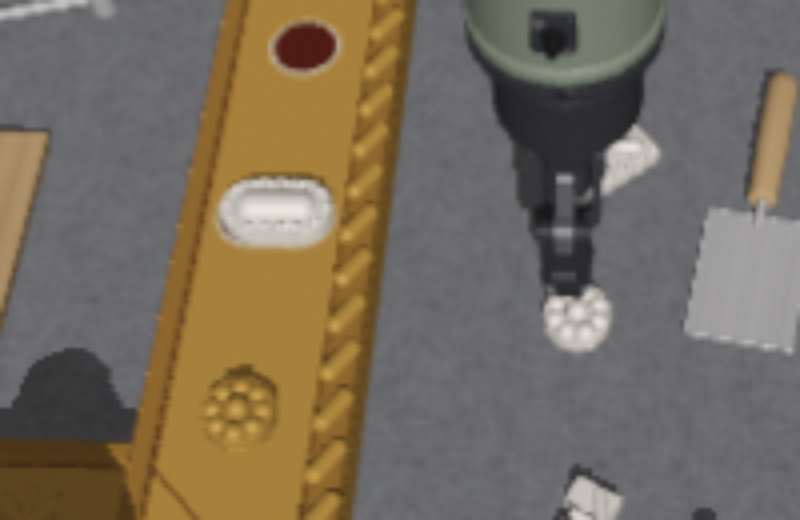

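Oval lies covering its patch (275,212), and the gripper is over the rosette (577,318).

```bash
python3 -m crank '{"travel":[[0,0,-4],[0,0,-7.5],[0,0,-8.3],[0,0,-8.3],[0,0,-8.3]],"turn":[[0,0,0],[0,0,0],[0,0,0],[0,0,0],[0,0,0]],"gripper":[0.25,0.25,0.25,0.25,0.3]}'
python3 -m crank '{"travel":[[0,0,0],[0,0,0],[0,0,0],[0,0,0],[0,0,0]],"turn":[[0,0,0],[0,0,0],[0,0,0],[0,0,0],[0,0,0]],"gripper":[0.7,0.7,0.7,0.7,0.7]}'
python3 -m crank '{"travel":[[0,0,3],[0,0,7],[2,-2,10],[5,-5,10],[8,-8,10]],"turn":[[0,0,0],[0,0,0],[0,0,0],[0,0,0],[0,0,0]],"gripper":[0.7,0.7,0.7,0.7,0.7]}'
python3 -m crank '{"travel":[[3,-3,0],[6,-6,0],[9.6,-9.7,0],[9.6,-9.7,-3],[9.6,-9.7,-3]],"turn":[[0,0,0],[0,0,0],[0,0,0],[0,0,0],[0,0,0]],"gripper":[0.7,0.7,0.7,0.7,0.7]}'
```

```text
clock: 7.9
position: [0.444, 0.1761, 0.0046]
tool_rot: [-3.141, -0.001, -0.011]
force: [0.2, 1.6, -0.3]
grip_width: 0.0599
finger_force: 0.0
clock: 8.4
position: [0.4441, 0.1763, 0.005]
tool_rot: [-3.141, -0.002, -0.011]
force: [-3.9, -1.0, 24.1]
grip_width: 0.0367
finger_force: 57.4
clock: 8.9
position: [0.5249, 0.0953, 0.1057]
tool_rot: [-3.141, -0.003, -0.01]
force: [-0.1, 0.2, -1.4]
grip_width: 0.0368
finger_force: 60.1
clock: 9.4
position: [0.6181, -0.0026, 0.0713]
tool_rot: [3.141, 0.003, -0.013]
force: [-0.8, 0.5, -0.9]
grip_width: 0.0368
finger_force: 60.2
```

```bash
python3 -m crank '{"travel":[[0.1,0.1,-1],[0.1,0.1,-2],[0.1,0.1,-2],[0.1,0.1,-2],[0.1,0.1,-2]],"turn":[[0,0,0],[0,0,0],[0,0,0],[0,0,0],[0,0,0]],"gripper":[0.7,0.7,0.7,0.7,0.7]}'
python3 - <<'E'
from h import *
for i in range(3):print(bot.observe()['position'])
d=grab('wrist','w5')
cv2.imwrite('pics/w5v.png',cv2.resize(cv2.imread('pics/w5.png'),(600,450)))
E
```

```text
clock: 9.9
position: [0.6205, 0.0002, 0.0539]
tool_rot: [-3.142, -0.001, -0.01]
force: [0.7, -0.2, 0.6]
grip_width: 0.0368
finger_force: 60.2
[6.20460653e-01 1.63161978e-04 5.39201694e-02]
[6.20460653e-01 1.63161978e-04 5.39201694e-02]
[6.20460653e-01 1.63161978e-04 5.39201694e-02]
```

View pics/w5v.png

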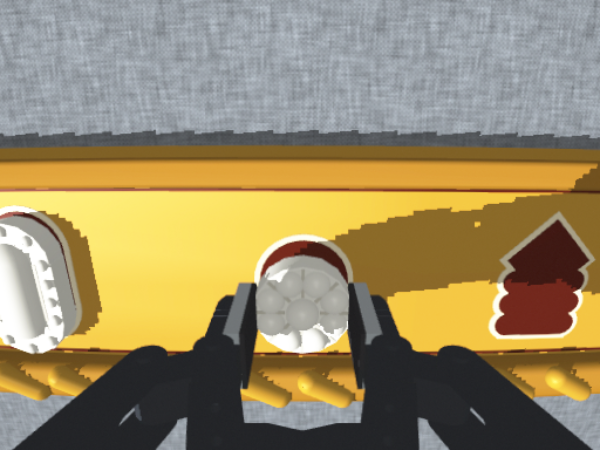

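Rosette is centred over its patch (303,270 far edge visible); leaf patch visible at right (545,280), pointing +x.

```bash
python3 -m crank '{"travel":[[-0.05,-0.1,-0.6],[-0.05,-0.1,-1.1],[-0.05,-0.1,-1.4],[-0.05,-0.1,-1.4],[-0.05,-0.1,-1.4]],"turn":[[0,0,0],[0,0,0],[0,0,0],[0,0,0],[0,0,0]],"gripper":[0.7,0.7,0.7,0.7,0.7]}'
python3 -m crank '{"travel":[[0,0,0],[0,0,0],[0,0,0],[0,0,0],[0,0,0]],"turn":[[0,0,0],[0,0,0],[0,0,0],[0,0,0],[0,0,0]],"gripper":[0.5,0.4,0.3,0.25,0.15]}'
```

```text
clock: 10.45
position: [0.6196, -0.0012, 0.0401]
tool_rot: [3.141, 0.0, -0.011]
force: [-8.6, -0.2, 23.9]
grip_width: 0.0366
finger_force: 62.9
clock: 10.95
position: [0.6197, -0.0012, 0.0391]
tool_rot: [3.142, 0.0, -0.011]
force: [0.5, 0.1, -0.8]
grip_width: 0.0727
finger_force: 0.0
```

```bash
python3 -m crank '{"travel":[[0,0,3],[0,0,7],[-4,1,8],[-8,2.5,8],[-12,4,8]],"turn":[[0,0,0],[0,0,0],[0,0,8],[0,0,16],[0,0,24]],"gripper":[0.15,0.15,0.15,0.15,0.15]}'
python3 -m crank '{"travel":[[-4,1,0],[-6.8,1.7,-1],[-6.8,1.7,-3],[-6.8,1.7,-3],[-6.8,1.7,-3]],"turn":[[0,0,8],[0,0,15],[0,0,15],[0,0,15],[0,0,15]],"gripper":[0.15,0.15,0.15,0.15,0.15]}'
python3 - <<'E'
from h import *
import h;h.WT=195
d=grab('wrist','w6');o=bot.observe();print(o['position'],np.degrees(o['tool_rot'][2]))
for c in blobs(d,'w',300): print(desc(d,c,.012))
E
```

```text
clock: 11.45
position: [0.4984, 0.0392, 0.1197]
tool_rot: [3.141, -0.001, 0.413]
force: [1.1, 1.2, -0.3]
grip_width: 0.0723
finger_force: 0.0
clock: 11.95
position: [0.4321, 0.0559, 0.0895]
tool_rot: [-3.141, 0.0, 0.669]
force: [0.6, 0.9, 0.3]
grip_width: 0.0729
finger_force: 0.0
[0.432403   0.05588355 0.08976461] 38.327781187658225
px [384. 252.] cen 457.3 -44.1 rect 458.9 -46.2 31.0x45.2 ang 3.7 area 873 hull 1059
px [257. 198.] cen 432.0 55.7 rect 432.2 55.5 54.5x51.8 ang 38.3 area 2755 hull 2806
px [ 92. 215.] cen 347.5 143.6 rect 346.9 140.3 93.3x62.0 ang 79.5 area 5298 hull 5544
```

```bash
python3 -m crank '{"travel":[[0,0,-4],[0,0,-7.5],[0,0,-8.6],[0,0,-8.6],[0,0,-8.6]],"turn":[[0,0,0],[0,0,0],[0,0,0],[0,0,0],[0,0,0]],"gripper":[0.15,0.15,0.15,0.15,0.15]}'
python3 -m crank '{"travel":[[0,0,0],[0,0,0],[0,0,0],[0,0,0],[0,0,0]],"turn":[[0,0,0],[0,0,0],[0,0,0],[0,0,0],[0,0,0]],"gripper":[0.6,0.6,0.6,0.6,0.6]}'
python3 -m crank '{"travel":[[0,0,3],[0,0,7],[2,-3,10],[4,-6,10],[6,-10,10]],"turn":[[0,0,0],[0,0,0],[0,0,-7],[0,0,-15],[0,0,-23]],"gripper":[0.6,0.6,0.6,0.6,0.6]}'
python3 -m crank '{"travel":[[3,-4,0],[6,-8,0],[9,-12,0],[11,-16,0],[12.4,-20,0]],"turn":[[0,0,-8],[0,0,-16],[0,0,-16],[0,0,-16],[0,0,-16]],"gripper":[0.6,0.6,0.6,0.6,0.6]}'
python3 -m crank '{"travel":[[0,-0.5,0],[0,-0.5,-2],[0,-0.5,-3],[0,-0.5,-3],[0,-0.5,-3]],"turn":[[0,0,0],[0,0,0],[0,0,0],[0,0,0],[0,0,0]],"gripper":[0.6,0.6,0.6,0.6,0.6]}'
python3 - <<'E'
from h import *
d=grab('wrist','w7');print(bot.observe()['position'])
cv2.imwrite('pics/w7v.png',cv2.resize(cv2.imread('pics/w7.png'),(600,450)))
E
```

```text
clock: 12.5
position: [0.4324, 0.056, 0.0044]
tool_rot: [3.141, -0.001, 0.67]
force: [0.0, -0.0, 0.3]
grip_width: 0.0726
finger_force: 0.0
clock: 13.0
position: [0.4326, 0.0559, 0.0049]
tool_rot: [3.14, -0.002, 0.669]
force: [-4.0, 0.3, 25.5]
grip_width: 0.0496
finger_force: 57.6
clock: 13.5
position: [0.4934, -0.0446, 0.1057]
tool_rot: [3.141, -0.004, 0.264]
force: [0.3, 0.9, -0.9]
grip_width: 0.0494
finger_force: 62.8
clock: 14.0
position: [0.6169, -0.2458, 0.1045]
tool_rot: [-3.141, -0.002, -0.011]
force: [0.3, 0.6, -0.7]
grip_width: 0.0496
finger_force: 62.8
clock: 14.5
position: [0.6159, -0.2487, 0.074]
tool_rot: [-3.141, -0.0, -0.01]
force: [-0.3, 0.1, -0.6]
grip_width: 0.0498
finger_force: 62.8
[ 0.61611882 -0.2488559   0.07424932]
```

View pics/w7v.png

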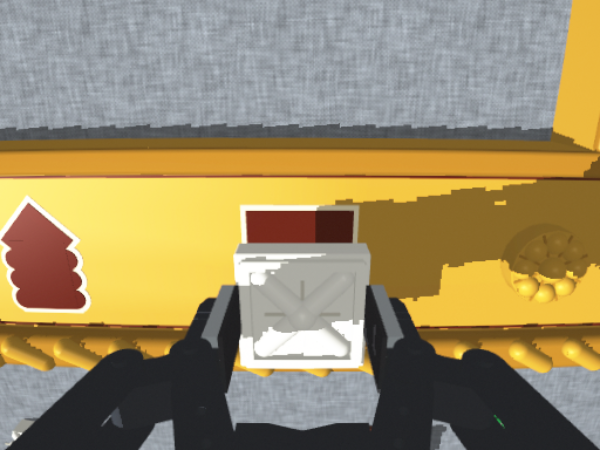

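Square is held square to its patch (300,225 far edge visible), centred in y.

```bash
python3 -m crank '{"travel":[[0,0,-1.5],[0,0,-2.6],[0,0,-3.2],[0,0,-3.4],[0,0,-3.4]],"turn":[[0,0,0],[0,0,0],[0,0,0],[0,0,0],[0,0,0]],"gripper":[0.6,0.6,0.6,0.6,0.6]}'
python3 -m crank '{"travel":[[0,0,0],[0,0,0],[0,0,0],[0,0,0],[0,0,0]],"turn":[[0,0,0],[0,0,0],[0,0,0],[0,0,0],[0,0,0]],"gripper":[0.4,0.3,0.15,0.15,0.15]}'
python3 -m crank '{"travel":[[0,0,3],[0,0,7],[-3,3,8],[-6,6,8],[-9,9,8]],"turn":[[0,0,0],[0,0,0],[0,0,8],[0,0,16],[0,0,24]],"gripper":[0.15,0.15,0.25,0.25,0.25]}'
python3 -m crank '{"travel":[[-3,3.3,0],[-6,6.7,0],[-8.75,10.1,-2],[-8.75,10.1,-3],[-8.75,10.1,-3]],"turn":[[0,0,8],[0,0,12.6],[0,0,12.6],[0,0,12.6],[0,0,12.6]],"gripper":[0.25,0.25,0.25,0.25,0.25]}'
python3 - <<'E'
from h import *
import h;h.WT=195
d=grab('wrist','w8');o=bot.observe();print(o['position'],np.degrees(o['tool_rot'][2]))
cv2.imwrite('pics/w8v.png',cv2.resize(cv2.imread('pics/w8.png'),(600,450)))
for c in blobs(d,'w',300): print(desc(d,c,.012))
E
```

```text
clock: 15.05
position: [0.6153, -0.2489, 0.0402]
tool_rot: [-3.141, 0.001, -0.011]
force: [-10.5, 5.0, 22.2]
grip_width: 0.0493
finger_force: 65.6
clock: 15.55
position: [0.6156, -0.2491, 0.0391]
tool_rot: [-3.141, 0.0, -0.011]
force: [-0.5, -1.2, 0.0]
grip_width: 0.0723
finger_force: 0.0
clock: 16.05
position: [0.5247, -0.1582, 0.1197]
tool_rot: [3.141, -0.001, 0.414]
force: [1.0, 0.4, -0.2]
grip_width: 0.064
finger_force: 0.0
clock: 16.55
position: [0.4377, -0.0576, 0.0887]
tool_rot: [-3.141, 0.001, 0.629]
force: [0.7, -0.3, 0.5]
grip_width: 0.0639
finger_force: 0.0
[ 0.43851983 -0.05818164  0.08921878] 35.99874034446074
px [258. 188.] cen 442.2 -54.7 rect 445.6 -52.5 63.7x40.3 ang 35.9 area 2076 hull 2283
px [  7. 156.] cen 361.2 101.1 rect 358.5 105.1 22.4x28.9 ang 79.6 area 374 hull 383
px [489.  43.] cen 606.7 -115.5 rect 605.9 -117.3 56.3x26.4 ang 51.8 area 205 hull 909
```

View pics/w8v.png

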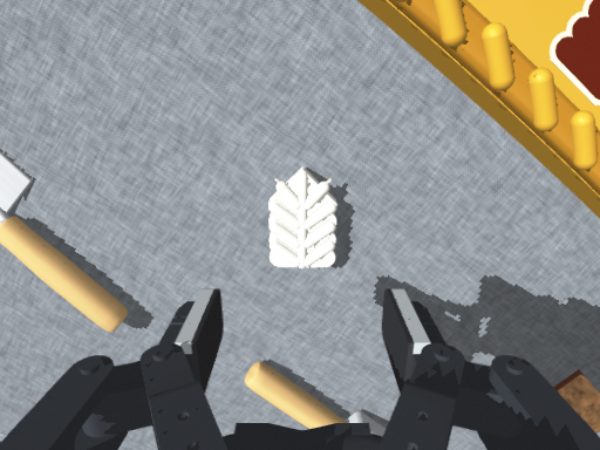

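Leaf is straight ahead of the fingers at px (303,218), point up, aligned with the tool.

```bash
python3 -m crank '{"travel":[[0,0,-4],[0,0,-7.5],[0,0,-8.5],[0,0,-8.5],[0,0,-8.5]],"turn":[[0,0,0],[0,0,0],[0,0,0],[0,0,0],[0,0,0]],"gripper":[0.25,0.25,0.25,0.25,0.25]}'
python3 -m crank '{"travel":[[0,0,0],[0,0,0],[0,0,0],[0,0,0],[0,0,0]],"turn":[[0,0,0],[0,0,0],[0,0,0],[0,0,0],[0,0,0]],"gripper":[0.7,0.7,0.7,0.7,0.7]}'
python3 -m crank '{"travel":[[0,0,3],[0,0,7],[3,-1,10],[6,-2,10],[9,-3,10]],"turn":[[0,0,0],[0,0,0],[0,0,-8],[0,0,-16],[0,0,-24]],"gripper":[0.7,0.7,0.7,0.7,0.7]}'
python3 -m crank '{"travel":[[4,-1,0],[8.1,-2.6,0],[8.1,-2.6,-2],[8.1,-2.6,-3],[8.1,-2.6,-3]],"turn":[[0,0,-8],[0,0,-12.6],[0,0,-12.6],[0,0,-12.6],[0,0,-12.6]],"gripper":[0.7,0.7,0.7,0.7,0.7]}'
python3 - <<'E'
from h import *
d=grab('wrist','w9');print(bot.observe()['position'])
cv2.imwrite('pics/w9v.png',cv2.resize(cv2.imread('pics/w9.png'),(600,450)))
E
```

```text
clock: 17.1
position: [0.439, -0.0584, 0.0053]
tool_rot: [3.141, -0.001, 0.627]
force: [1.0, 0.1, -0.6]
grip_width: 0.064
finger_force: 0.0
clock: 17.6
position: [0.4391, -0.0584, 0.0058]
tool_rot: [3.14, -0.002, 0.628]
force: [-2.8, 0.1, 22.7]
grip_width: 0.0378
finger_force: 57.5
clock: 18.1
position: [0.53, -0.089, 0.1066]
tool_rot: [3.141, -0.003, 0.203]
force: [0.5, -0.4, -0.9]
grip_width: 0.0372
finger_force: 61.6
clock: 18.6
position: [0.6077, -0.1137, 0.0733]
tool_rot: [-3.141, 0.003, -0.01]
force: [-0.8, 0.5, -0.6]
grip_width: 0.0372
finger_force: 61.6
[ 0.60821584 -0.11382565  0.07428968]
```

View pics/w9v.png

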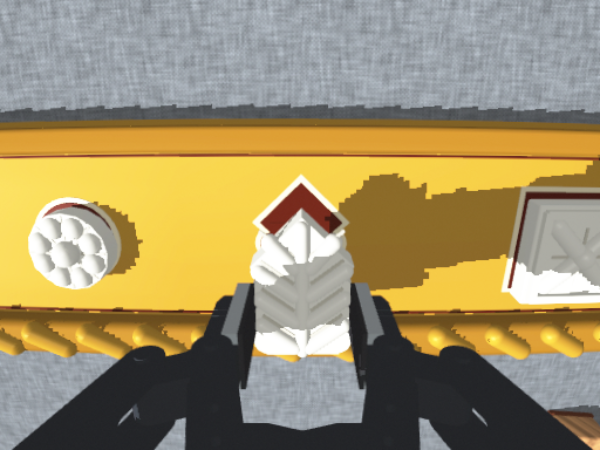

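Leaf held straight, point (300,212) toward the patch's point (300,178). Lower, release, retreat.

```bash
python3 -m crank '{"travel":[[0.1,0,-1.5],[0.1,0,-2.6],[0.1,0,-3.1],[0.1,0,-3.3],[0.1,0,-3.3]],"turn":[[0,0,0],[0,0,0],[0,0,0],[0,0,0],[0,0,0]],"gripper":[0.7,0.7,0.7,0.7,0.7]}'
python3 -m crank '{"travel":[[0,0,0],[0,0,0],[0,0,0],[0,0,0],[0,0,0]],"turn":[[0,0,0],[0,0,0],[0,0,0],[0,0,0],[0,0,0]],"gripper":[0.5,0.4,0.3,0.25,0.25]}'
python3 -m crank '{"travel":[[0,0,3],[0,0,7],[-3,0,11],[-7,0,15],[-11,0,17]],"turn":[[0,0,0],[0,0,0],[0,0,0],[0,0,0],[0,0,0]],"gripper":[0.25,0.25,0.25,0.25,0.25]}'
python3 -m crank '{"travel":[[-1,0,1],[-2,0,1],[-2,0,1],[-2,0,1],[-2,0,1]],"turn":[[0,0,0],[0,0,0],[0,0,0],[0,0,0],[0,0,0]],"gripper":[0.25,0.25,0.25,0.25,0.25]}'
python3 - <<'E'
from h import *
import h;h.WT=195
for n in('wrist','side'):
    d=grab(n,n+'F');h.WT=195 if n=='wrist' else 150
    for c in blobs(d,'w',60):
        X=ray(d,c.mean(0)[None],.047)[0]
        if .57<X[0]<.67 and -.3<X[1]<.2:print(n,desc(d,c,.047))
a,b=cv2.imread('pics/wristF.png'),cv2.imread('pics/sideF.png')
cv2.imwrite('pics/F.png',np.hstack([cv2.resize(a,(480,360)),cv2.resize(b[120:320,80:258],(320,360))]))
E
```

```text
clock: 19.15
position: [0.61, -0.114, 0.0412]
tool_rot: [-3.141, 0.0, -0.011]
force: [-0.1, -0.6, -0.8]
grip_width: 0.0374
finger_force: 61.6
clock: 19.65
position: [0.6103, -0.1141, 0.0413]
tool_rot: [-3.142, -0.0, -0.011]
force: [0.2, 0.0, 0.0]
grip_width: 0.0643
finger_force: 0.0
clock: 20.15
position: [0.5008, -0.114, 0.2128]
tool_rot: [3.141, -0.002, -0.011]
force: [-0.2, -0.8, 1.6]
grip_width: 0.0639
finger_force: 0.0
clock: 20.65
position: [0.4816, -0.1139, 0.2198]
tool_rot: [-3.141, 0.001, -0.01]
force: [-0.9, -0.3, 0.2]
grip_width: 0.064
finger_force: 0.0
wrist px [406.  23.] cen 607.7 -246.0 rect 608.1 -245.7 59.8x40.4 ang 89.5 area 2308 hull 2342
wrist px [255.  23.] cen 606.5 -113.3 rect 606.5 -113.5 42.7x39.7 ang 89.3 area 1597 hull 1653
wrist px [128.  16.] cen 615.8 -1.3 rect 613.8 -1.6 39.3x31.3 ang 87.5 area 976 hull 1020
wrist px [ 4. 32.] cen 609.4 114.1 rect 610.7 111.7 12.4x50.7 ang 78.7 area 339 hull 446
side px [169. 252.] cen 618.5 131.8 rect 618.6 131.4 46.4x67.0 ang 88.1 area 2575 hull 2644
side px [176. 210.] cen 616.3 3.5 rect 616.9 3.8 40.3x45.5 ang 0.8 area 1434 hull 1465
side px [183. 177.] cen 612.8 -109.0 rect 615.3 -109.0 60.4x48.9 ang 0.7 area 2459 hull 2562
side px [188. 143.] cen 612.6 -243.8 rect 612.8 -243.6 53.6x66.0 ang 0.7 area 3213 hull 3364
```

View pics/F.png

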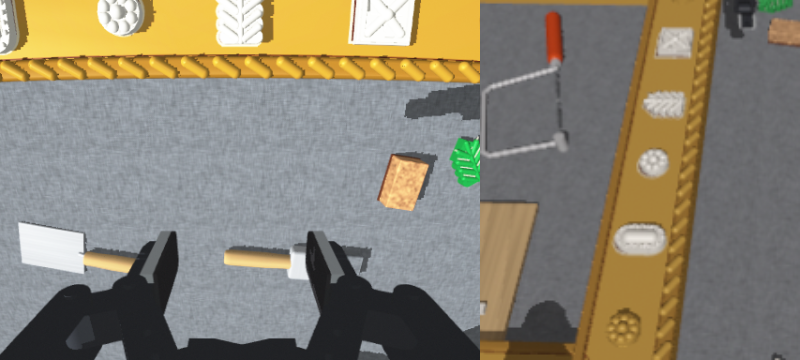

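All four castings cover their patches (side crop: square (675,42), leaf (665,104), rosette (653,163), oval (640,240)) with no red showing, and the arm is clear.

```bash
python3 -c "
from workcell import bot
print(bot.job_done())"
```

```text
the job is handed in; nothing more can be done
None
```

I laid the rosette, oval, square and whole leaf on their own patches, let go of each, and handed the job in at about 21 s; final pictures show every patch covered and the leaf pointing the right way, I never touched the broken piece, and no verdict came back.

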